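Dock the coffee capsules by size and hold the rinse paddle half down

TASK

Stand the three loose steel coffee capsules in the free wells of the rinsing dock, the two large ones in the row of large wells and the small one in the small well that is still empty, each fully down and upright. Then press the dock's spring-loaded rinse paddle half-way, until it lies level with the top of the little steel index post beside it, never through to its bottom stop, and keep it there: finish while still holding it down with the gripper, because it springs up when let go. Leave the lemon, the garlic, the mug and the spice jar standing where they are.

Things in the scene. Friction and masses are not known exactly. Their poses are not given: they have to be found in the camera images.
- dock: rinsing dock, fixed, 170 (x) by 254 mm (y); origin under its centre, x away from the robot at yaw 0, y left. Left: aluminium deck 40 mm high, 2 x 2 round wells 15 deep: front row (x -42) large, 53 wide; back row (x +42) small, 41 wide; both at y +86 and +4. Small well at y +4 holds a fixed capsule, 27 proud. Right: black console 46 high with paddle and index post (x -52, y -116, top 89 up)
- large_well_1 (a point): centre of the floor of the left large well, 25 mm above the worktop; the well is 53 mm wide and 15 mm deep (mouth 40 mm above the worktop)
- large_well_2 (a point): centre of the floor of the right large well, otherwise the same; either large capsule may stand in either large well
- small_well (a point): centre of the floor of the empty small well (back row, left), 25 mm above the worktop; the well is 41 mm wide and 15 mm deep
- large_capsule_1: closed brushed-steel coffee capsule, a plain upright cylinder 50 mm in diameter and 56 mm tall with two dark bead lines near its top and a 5 mm chamfer round its foot; origin at the centre of its underside, z up; about 120 g, loose, standing on the worktop at the start
- large_capsule_2: the other large capsule, same size: closed brushed-steel coffee capsule, a plain upright cylinder 50 mm in diameter and 56 mm tall with two dark bead lines near its top and a 5 mm chamfer round its foot; origin at the centre of its underside, z up; about 120 g, loose, standing on the worktop at the start
- small_capsule: closed brushed-steel coffee capsule, a plain upright cylinder 38 mm in diameter and 42 mm tall with two dark bead lines near its top and a 5 mm chamfer round its foot; origin at the centre of its underside, z up; about 70 g, loose, standing on the worktop at the start
- paddle (a joint): steel lever 92 x 36 x 8 mm with a rubber pad at its free front end, hinged at the rear about the dock's y axis (dock x +35, y -85, z 85 mm). Value in rad grows as the front is pushed down: 0 = released, tip up 0.25 rad; 0.25 = half-way, level, top face 89 mm above the worktop; 0.5 = bottom stop. The spring gives 3.3 N at the pad at 0, 6.7 N at 0.25, 10 N at 0.5 and lifts it when let go
- paddle_pad (a point): middle of the rubber pad on the paddle's top face, 75 mm in front of the hinge axis: the place to press, straight down; it stands about 109 mm above the worktop when released and 90 mm when the paddle is level
- lemon: yellow lemon about 70 x 53 x 51 mm, a loose bystander in front of the dock; origin under its centre
- garlic: garlic bulb about 53 mm, a loose bystander in front of the dock; origin under its centre
- mug: white patterned mug, 82 mm wide, 112 mm with its handle, 94 mm tall, a loose bystander far left, under the front edge of a wall cabinet; origin under its centre. The cabinet hangs 0.36 m above the worktop over x above 0.52 and y above 0.17 m: keep the arm and wrist clear of it when swinging in from the left
- spice_jar: narrow clear spice jar with a white cap, 40 x 40 x 101 mm, a loose bystander left of the dock; origin under its centre
Things that resemble listed ones, but are neither listed nor needed, are in the scene too. What is shaped like the large_capsule_1 but blue or turquoise is not meant.

How it is judged:
On the way, in this order (a step that is already met when the one before it is completed fails the run):
1. all three loose capsules stand fully down in wells of their own size (((horizontal distance between large_capsule_1 and large_well_1 below 0.005 m and z of large_capsule_1 in the frame of dock between 0.02 and 0.03 m and angle between large_capsule_1's own z axis and vertical below 0.1 rad) or (horizontal distance between large_capsule_1 and large_well_2 below 0.005 m and z of large_capsule_1 in the frame of dock between 0.02 and 0.03 m and angle between large_capsule_1's own z axis and vertical below 0.1 rad)) and ((horizontal distance between large_capsule_2 and large_well_1 below 0.005 m and z of large_capsule_2 in the frame of dock between 0.02 and 0.03 m and angle between large_capsule_2's own z axis and vertical below 0.1 rad) or (horizontal distance between large_capsule_2 and large_well_2 below 0.005 m and z of large_capsule_2 in the frame of dock between 0.02 and 0.03 m and angle between large_capsule_2's own z axis and vertical below 0.1 rad)) and horizontal distance between small_capsule and small_well below 0.005 m and z of small_capsule in the frame of dock between 0.02 and 0.03 m and angle between small_capsule's own z axis and vertical below 0.1 rad), for 0.2 s.
2. the robot holds the paddle half-way down (value of joint paddle between 0.18 and 0.32 rad and contact force between any of the fingers, the arm and dock above 1.5 N), for 0.8 s.
At the end, for the whole second after the job is handed in: All three capsules in wells of their size (within 5 mm of the well centre and floor height, tilt under 0.1 rad); the robot presses the dock's paddle with over 1.5 N and holds its joint at 0.18 to 0.32 rad (0.25 is half-way); lemon, garlic, mug, spice jar within 30 mm of their start (all of step 1 and all of step 2 and distance of each of lemon, garlic, mug, spice_jar from where it was at the start of the episode below 0.03 m); the arm keeps its last pose, push and grip.
It fails at once if the paddle is pushed through to its bottom stop (joint over 0.45 rad) (value of joint paddle above 0.45 rad).
It fails at once if a bystander (lemon, garlic, mug, spice jar) is moved by more than 30 mm (distance of any of lemon, garlic, mug, spice_jar from where it was at the start of the episode above 0.03 m).
It also fails if it takes over 72 s, if anything falls off the work surface, if the arm or the gripper's body presses on something with over 40 N, if the wrist force passes 120 N, or if a joint passes its speed limit or range.

ROBOT

A 7-joint arm with a two-finger parallel gripper is mounted at the origin on a cart in front of the work surface, level with it; the furniture and walls round the work are solid. World frame = base frame: x ahead of the robot, y to its left, z up, the work surface at z = 0. Lengths are in m, angles in rad, forces in N, time in s.
With the tool pointing down it reaches from about 0.375 to 0.925 m from the base axis. Payload 3.1 kg.
Tool frame: the origin (TCP) lies midway between the tips of the shut fingers; the grasp point (between the pads) lies 19 mm behind it; z points along the fingers, y is the line along which they close (so a half turn about z gives the same grasp; the last joint's range is limited). The gripper opens to 85 mm and grips with 20 to 120 N. Pads are 22 mm wide; open, the fingers measure 114 mm over their backs; the gripper's body (76 mm by 85 mm) begins 54 mm behind the grasp point. The pads swing forward as they close: fully open they stand 13 mm farther back than shut.
Start: joints at [1.066, 0.383, 0.044, 1.598, -0.018, 1.161, -0.05], TCP at [0.257, -0.597, 0.231] pointing down, gripper open.
Joint ranges: [-2.61, 2.61], [-0.41, 2.15], [-1.48, 1.57], [0, 2.5], [-1.57, 4.71], [0.05, 1.97], [-2.85, 2.85]. Speed limits (rad/s): [2.79, 2.79, 3.14, 3.14, 3.14, 3.14, 3.14].

INTERFACE

Orientations are given as a unit quaternion [w, x, y, z].
In Python, from rig import * gives the robot as it stands. Calls block until the motion is done:
- movep(position, orientation): joint-space move of the TCP to a pose.
- line_to(position, rotation=None, max_speed=0.15, max_force=None): straight line of the TCP; rotation=None keeps the orientation; max_speed is the mean speed in m/s. With max_force (N) it stops when the force on the tool has changed by that much, and returns True; else False.
- move_j(angles): joint-space move.
- grip(opening): finger opening in m; the grip force is fixed at half the most; returns when the fingers have stopped.
- dwell(seconds).
- solve_ik(position, orientation): joint angles nearest the present ones, or None.
- grab_frame(name): name is "scene" or "side" or "wrist"; returns a dict with "img" (480x640x3 uint8, red, green, blue), "vertical_fov" (degrees; the focal length in pixels is half the picture's height over the tangent of half this angle, whatever the lens; pixels are square), "cx", "cy" (the principal point, pixels), "cam_to_world" (4x4, takes a point from camera to world coordinates); the wrist camera has in their place "hand_eye" (4x4, takes a point from camera to tool coordinates, whose origin is the TCP and whose axes are the flange's). Camera axes: x right, y up, looking along -z (the intrinsics and any distortion apply to the point x, -y, -z); pixel columns grow to the right and rows downward; lengths in m; the calibration is good to about 2 mm. A picture is of the moment at which its call begins: read the wrist's pose just before it. There is no depth.
A pose or a line that the arm cannot do raises IKError and nothing moves.
- finish_job(): hands the job in; it is judged then, once.
Trained networks look in the newest picture that a camera, given by its name, has taken for a name from the list of things; names that differ only in an ending like _2 or _b are one class to them, and where a whole thing is asked for, a point or a joint stands for the part that bears it (a point fixed in the world has none). Each returns a list of dicts, best first, with "score" (0 to 1); they miss things now and then, are a little off and sometimes report something else, mostly with a low value. They report only what shows in the picture. A call takes as long as a camera call. They do not tell look-alikes from the thing itself.
- search_frame(camera, label): "location" ([x, y, z] in m, in the coordinates of the camera as it stood for that picture, good to about 4 mm: the middle of the surface that is visible of it).
- masks_of(camera, label): "pixels" (480x640 bool, what is visible of it).
Readings, each from a call of its own:
- get_t(): time.
- get_joints(): joint angles.
- get_qd(): joint speeds.
- get_tau(): joint torques, N m.
- get_ee_pos(): TCP position.
- get_tcp_rot(): TCP orientation.
- get_ft_force(): force on the tool from outside, world axes, zero at the start.
- get_torque(): the same for the moment, N m.
- get_finger_gap(): finger opening in m.
- get_grasp_force(): force on a finger pad.
Only numpy, scipy, OpenCV 4.12 (cv2) and the standard library are available. Lean on these libraries where they do the work, as an engineer would, in place of code of your own. Each camera call takes 0.05 s, during which the arm holds its last target. There are 200 camera calls.

## Working session

There is one attempt and no reset: what is moved stays moved. The work goes in short steps, each a Python script; the robot and the scene stay as the last script left them, time stands still between calls to the robot, and variables do not carry over. Pictures are saved under pics/ and viewed, at most 10 in all, crops included, and the job is handed in when it is done.

```bash
mkdir -p pics; ls; cat > h.py <<'E'
from rig import *
import numpy as np, cv2
from scipy.spatial.transform import Rotation as R
def save(n,f): cv2.imwrite(f'pics/{n}.png', f['img'][:,:,::-1])
E
python3 - <<'E'
from h import *
for c in ('scene','side'):
    f=grab_frame(c); save(c+'0',f)
    T=f['cam_to_world']; print(c,{k:v for k,v in f.items() if k!='img'})
    for l in ('dock','large_capsule_1','small_capsule','paddle','paddle_pad','lemon','garlic','mug','spice_jar'):
        for d in search_frame(c,l)[:6]:
            p=T@np.append(d['location'],1); print(l,round(d['score'],2),p[:3].round(3))
print(get_tcp_rot(),get_t())
E
```

```text
pics
scene {'vertical_fov': 52.95406885081765, 'cx': 315.2873386541379, 'cy': 239.57995277713223, 'cam_to_world': array([[-0.71086076,  0.46645786, -0.52639723, -0.31304363],
       [-0.70332138, -0.46718377,  0.53579694,  0.76593094],
       [ 0.00400245,  0.75110345,  0.6601724 ,  1.08662191],
       [ 0.        ,  0.        ,  0.        ,  1.        ]])}
dock 0.75 [ 0.577 -0.007  0.04 ]
large_capsule_1 0.72 [ 0.484 -0.585  0.04 ]
large_capsule_1 0.71 [ 0.463 -0.489  0.042]
large_capsule_1 0.67 [ 0.583 -0.314  0.046]
large_capsule_1 0.64 [ 0.558 -0.546  0.041]
large_capsule_1 0.57 [ 0.456 -0.395  0.042]
large_capsule_1 0.53 [ 0.551 -0.426  0.041]
paddle 0.5 [ 0.572 -0.091  0.098]
paddle_pad 0.45 [ 0.57  -0.097  0.102]
lemon 0.82 [0.367 0.041 0.039]
garlic 0.49 [ 0.37  -0.104  0.032]
mug 0.78 [0.423 0.513 0.057]
spice_jar 0.67 [0.424 0.206 0.067]
spice_jar 0.21 [ 0.368 -0.105  0.028]
side {'vertical_fov': 53.83362017150407, 'cx': 321.5069647909422, 'cy': 246.92002905265807, 'cam_to_world': array([[ 0.99760642, -0.03635966,  0.0588168 ,  0.58652695],
       [ 0.06846773,  0.63842055,
[... 165 characters left out ...]
.598 -0.089  0.038]
dock 0.33 [ 0.572 -0.11   0.1  ]
large_capsule_1 0.95 [ 0.567 -0.46   0.056]
large_capsule_1 0.79 [ 0.564 -0.572  0.056]
large_capsule_1 0.74 [ 0.493 -0.612  0.052]
large_capsule_1 0.7 [ 0.466 -0.436  0.048]
large_capsule_1 0.59 [ 0.593 -0.344  0.056]
large_capsule_1 0.58 [ 0.474 -0.518  0.052]
small_capsule 0.66 [ 0.592 -0.09   0.039]
paddle 0.57 [ 0.577 -0.11   0.103]
paddle_pad 0.74 [ 0.574 -0.11   0.097]
lemon 0.68 [ 0.591 -0.09   0.041]
lemon 0.51 [0.378 0.015 0.036]
garlic 0.58 [ 0.379 -0.128  0.032]
mug 0.65 [0.433 0.487 0.062]
spice_jar 0.67 [0.435 0.172 0.061]
spice_jar 0.31 [0.432 0.483 0.063]
[-1.07124720e-06  9.79384379e-01  2.02005539e-01  9.07486991e-06] 1.0
```

View pics/scene0.png

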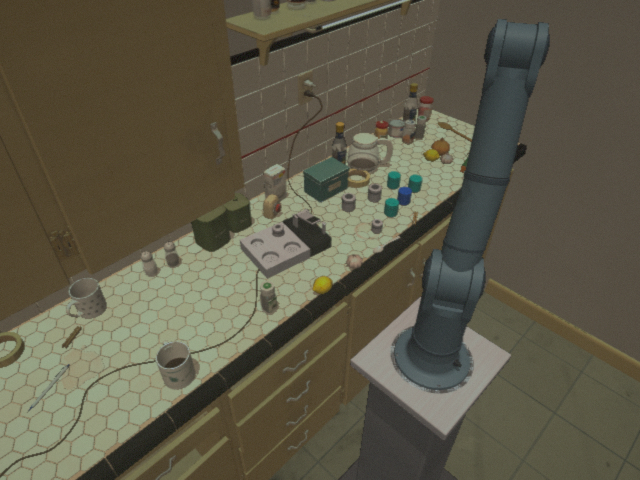

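View pics/side0.png

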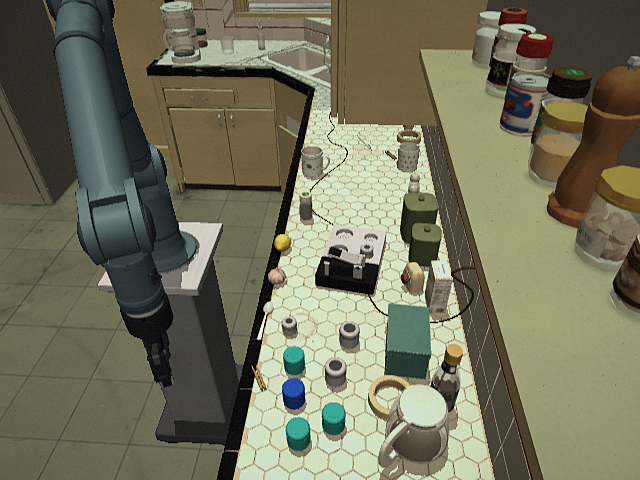

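The scene view shows the dock at about (285,245). In the side view the steel large capsules are at (349,334) and (336,372), and the small one is at (289,324). The others are turquoise or blue decoys. Next I look from the wrist over the capsules and over the dock.

```bash
cat >> h.py <<'E'
def q(yaw): return [0,np.cos(yaw/2),np.sin(yaw/2),0]
def wpose():
    p=np.array(get_ee_pos()); w,x,y,z=get_tcp_rot()
    T=np.eye(4); T[:3,:3]=R.from_quat([x,y,z,w]).as_matrix(); T[:3,3]=p; return T
def wgrab():
    T=wpose(); f=grab_frame('wrist'); f['T']=T@np.array(f['hand_eye']); return f
def ray(f,u,v,z):
    T=f['T']; F=240/np.tan(np.radians(f['vertical_fov'])/2)
    d=T[:3,:3]@np.array([(u-f['cx'])/F,-(v-f['cy'])/F,-1]); o=T[:3,3]
    return (o+d*(z-o[2])/d[2])[:2]
def proj(f,P):
    T=f['T']; F=240/np.tan(np.radians(f['vertical_fov'])/2)
    c=T[:3,:3].T@(np.array(P)-T[:3,3]); return f['cx']+F*c[0]/-c[2], f['cy']-F*c[1]/-c[2]
E
python3 - <<'E'
from h import *
import pickle
def look(n,p):
    movep(p,q(0)); dwell(.3)
    f=wgrab(); save(n,f); pickle.dump(f,open(n+'.pkl','wb'))
    print(n,get_t(),get_ee_pos(),f['T'].round(3).tolist(),f['vertical_fov'],[k for k in f])
    for l in ('large_capsule_1','small_capsule','dock'):
        for d in search_frame('wrist',l): print(l,round(d['score'],2),(f['T']@np.append(d['location'],1))[:3].round(3))
look('caps',[0.48,-0.37,0.38])
look('dock',[0.55,-0.02,0.38])
E
```

```text
caps 2.6667 [ 0.47948102 -0.37062504  0.3796063 ] [[-0.001, 0.957, 0.292, 0.553], [-1.0, -0.001, -0.001, -0.371], [-0.0, -0.292, 0.957, 0.523], [0.0, 0.0, 0.0, 1.0]] 61.009311539814966 ['img', 'vertical_fov', 'cx', 'cy', 'hand_eye', 'T']
large_capsule_1 0.98 [ 0.475 -0.498  0.059]
large_capsule_1 0.78 [ 0.468 -0.413  0.058]
large_capsule_1 0.76 [ 0.498 -0.59   0.058]
large_capsule_1 0.73 [ 0.567 -0.554  0.053]
large_capsule_1 0.62 [ 0.563 -0.44   0.054]
large_capsule_1 0.57 [ 0.597 -0.328  0.056]
small_capsule 0.74 [ 0.442 -0.302  0.046]
dock 0.74 [ 0.588 -0.109  0.049]
dock 4.5083 [ 0.55003108 -0.02082677  0.37992162] [[-0.001, 0.957, 0.291, 0.624], [-1.0, -0.001, -0.0, -0.021], [-0.0, -0.291, 0.957, 0.523], [0.0, 0.0, 0.0, 1.0]] 61.009311539814966 ['img', 'vertical_fov', 'cx', 'cy', 'hand_eye', 'T']
large_capsule_1 0.91 [ 0.597 -0.317  0.057]
large_capsule_1 0.55 [ 0.468 -0.396  0.044]
large_capsule_1 0.51 [ 0.559 -0.418  0.009]
small_capsule 0.65 [ 0.442 -0.294  0.043]
small_capsule 0.33 [ 0.599 -0.016  0.04 ]
dock 0.91 [ 0.598 -0.018  0.041]
```

View pics/dock.png

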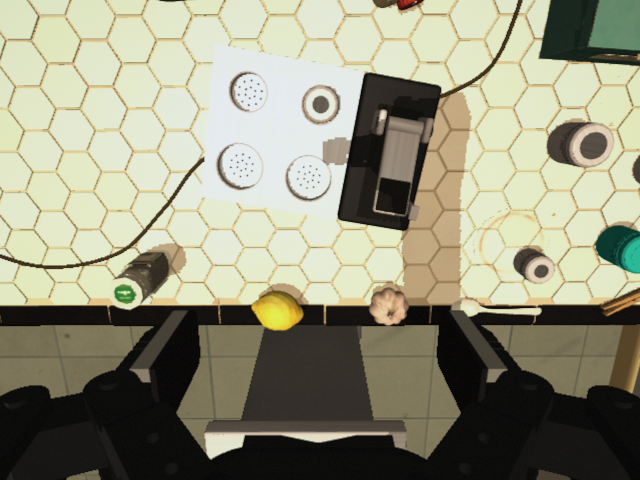

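View pics/caps.png

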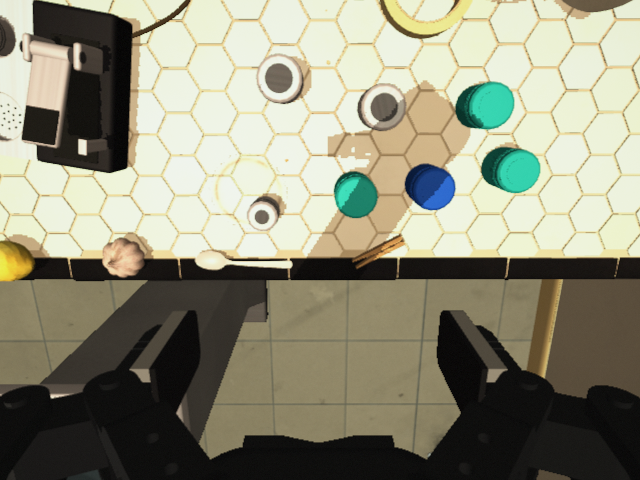

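The dock picture shows large wells at (240,165) and (309,177), the empty small well at (249,92), the fixed capsule at (321,104) and the pad at (393,196). In the capsule picture the steel large ones are at (280,78) and (382,105), and the small one is at (263,213). I will fit circles with known radii and heights to refine these.

```bash
cat >> h.py <<'E'
from scipy.optimize import minimize
def gradimg(f,s):
    g=cv2.GaussianBlur(cv2.cvtColor(f['img'],cv2.COLOR_RGB2GRAY).astype(np.float32),(0,0),s)
    m=np.hypot(cv2.Sobel(g,5,1,0),cv2.Sobel(g,5,0,1)); return np.sqrt(m)
A=np.linspace(0,2*np.pi,90,endpoint=False)
def projn(f,P):
    T=f['T']; F=240/np.tan(np.radians(f['vertical_fov'])/2)
    c=(np.asarray(P)-T[:3,3])@T[:3,:3]; return f['cx']+F*c[:,0]/-c[:,2], f['cy']-F*c[:,1]/-c[:,2]
def score(G,f,circles):
    P=np.vstack([np.c_[x+r*np.cos(A),y+r*np.sin(A),0*A+z] for x,y,z,r in circles])
    u,v=projn(f,P); return -cv2.remap(G,u.astype(np.float32)[None],v.astype(np.float32)[None],1).mean()
def fit(f,model,x0,step):
    for s,k in ((3,1),(1.5,.5),(1,.25)):
        G=gradimg(f,s); x0=np.array(x0,float)
        sim=np.vstack([x0]+[x0+k*np.eye(len(x0))[i]*step[i] for i in range(len(x0))])
        r=minimize(lambda x:score(G,f,model(x)),x0,method='Nelder-Mead',options=dict(initial_simplex=sim,xatol=1e-5,fatol=1e-4)); x0=r.x
    return x0,r.fun
def fitcap(f,xy,h,r): return fit(f,lambda x:[(x[0],x[1],h,r)],xy,[.006,.006])
def d2w(d,a,b): return d[0]+a*np.cos(d[2])-b*np.sin(d[2]), d[1]+a*np.sin(d[2])+b*np.cos(d[2])
WL=[(-.042,.086,.04,.0265),(-.042,.004,.04,.0265),(.042,.086,.04,.0205),(.042,.004,.067,.019)]
def fitdock(f,d0): return fit(f,lambda d:[(*d2w(d,a,b),z,r) for a,b,z,r in WL],d0,[.008,.008,.04])
E
python3 - <<'E'
from h import *
import pickle
f=pickle.load(open('dock.pkl','rb')); c=pickle.load(open('caps.pkl','rb'))
w=[ray(f,240,165,.04),ray(f,309,177,.04),ray(f,249,92,.04),ray(f,321,104,.067)]; w=np.array(w); print(w.round(4))
yaw=np.arctan2(*(w[2]-w[0])[::-1]); y0=w.mean(0)-R.from_euler('z',yaw).as_matrix()[:2,:2]@[0,.045]
d,s=fitdock(f,[*y0,yaw]); print('init',y0,yaw,'fit',d,s)
ims=f['img'].copy(); imc=c['img'].copy()
def draw(im,f,x,y,z,r):
    u,v=projn(f,np.c_[x+r*np.cos(A),y+r*np.sin(A),0*A+z]); cv2.polylines(im,[np.c_[u,v].round().astype(int)],True,(255,0,0),1)
for a,b,z,r in WL: draw(ims,f,*d2w(d,a,b),z,r)
for a,b in ((-.085,.127),(.085,.127)): draw(ims,f,*d2w(d,a,b),.04,.003)
draw(ims,f,*d2w(d,-.052,-.116),.089,.004); draw(ims,f,*d2w(d,-.040,-.085),.109,.004)
# single-well fits
for a,b,z,r in WL: print(np.array(fitcap(f,d2w(d,a,b),z,r)[0]).round(4),np.round(d2w(d,a,b),4))
for u,v,h,r in ((280,78,.056,.025),(382,105,.056,.025),(263,213,.042,.019)):
    p0=ray(c,u,v,h); p,s=fitcap(c,p0,h,r); print('cap',p0.round(4),p.round(4),s); draw(imc,c,*p,h,r)
cv2.imwrite('pics/ov.png',cv2.resize(np.hstack([ims[30:250,190:460],imc[30:250,220:440]]),None,fx=1.6,fy=1.6,interpolation=2)[:,:,::-1])
E
```

```text
[[ 0.5689  0.0705]
 [ 0.5548 -0.0104]
 [ 0.6496  0.0559]
 [ 0.6361 -0.0243]]
init [ 0.59429986 -0.0213863 ] -0.17932079534673181 fit [ 0.59336988 -0.01902174 -0.17158176] -11.719258308410645
[0.5667 0.0724] [0.5667 0.0729]
[ 0.5551 -0.0076] [ 0.5527 -0.0079]
[0.6498 0.0582] [0.6494 0.0585]
[ 0.6362 -0.0261] [ 0.6354 -0.0223]
cap [ 0.5917 -0.3302] [ 0.5912 -0.3276] -11.088571548461914
cap [ 0.5642 -0.4404] [ 0.5617 -0.4384] -13.073280334472656
cap [ 0.4407 -0.3042] [ 0.4436 -0.3067] -12.33134937286377
```

View pics/ov.png

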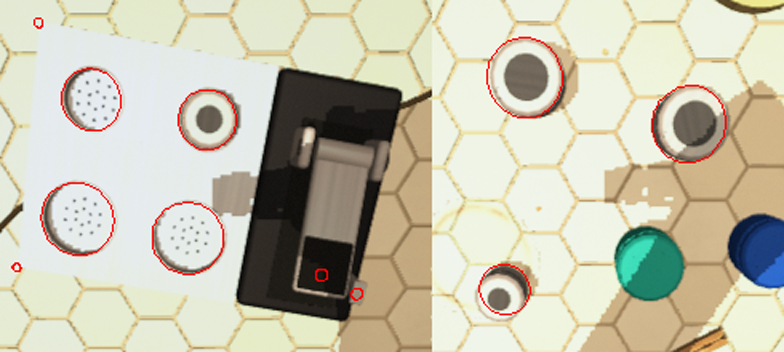

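The well fits look right, but the capsule rims are overexposed. I will use the dark lid disc from a close view instead. I will also grip, release and look again, which calibrates camera against gripper.

```bash
cat >> h.py <<'E'
YAW=-0.17
def disc(f,xy,h,rmax):
    g=cv2.cvtColor(f['img'],cv2.COLOR_RGB2GRAY); u,v=proj(f,[*xy,h])
    sat=cv2.cvtColor(f['img'],cv2.COLOR_RGB2HSV)[:,:,1]
    best=None
    _,_,st,ce=cv2.connectedComponentsWithStats((cv2.GaussianBlur(g,(0,0),1)<135).astype(np.uint8))
    for s,c in zip(st[1:],ce[1:]):
        d=np.hypot(c[0]-u,c[1]-v)
        if s[4]>150 and s[4]<6000 and (best is None or d<best[0]): best=(d,s,c)
    print('disc',best[1],best[2].round(1),'exp',np.round([u,v],1)); return ray(f,*best[2],h)
def over(xy,z,yaw=YAW): movep([*xy,z],q(yaw)); dwell(.2)
E
python3 - <<'E'
from h import *
import pickle
p=np.array([.5930,-.3295])
over(p,.20); f=wgrab(); pickle.dump(f,open('a.pkl','wb')); save('a',f)
m=disc(f,p,.056,0); print(m, get_ee_pos(), get_t())
line_to([*m,.025],max_speed=.12); grip(.035); print('gap',get_finger_gap(),get_grasp_force(),get_ee_pos())
tc=np.array(get_ee_pos())
grip(.085); line_to([*tc[:2],.20],max_speed=.2); dwell(.2)
f=wgrab(); pickle.dump(f,open('a2.pkl','wb')); save('a2',f); m2=disc(f,m,.056,0); 
dv=m2-tc[:2]; c,s=np.cos(YAW),np.sin(YAW); print('seen-TCP, tool x/-y frame',c*dv[0]+s*dv[1],-s*dv[0]+c*dv[1],get_t())
cv2.imwrite('pics/a_both.png',np.hstack([cv2.imread('pics/a.png')[100:400,120:520],cv2.imread('pics/a2.png')[100:400,120:520]]))
E
```

```text
disc [ 504  276   89   84 4970] [548.2 319. ] exp [320.8 223.6]
[ 0.48717955 -0.49321906] [ 0.5940594  -0.32810728  0.20112238] 6.2583
gap 0.03511018786985012 19.80676586710615 [ 0.50770175 -0.5163364   0.04916021]
disc [ 169  243   84   83 2171] [217.2 272.4] exp [293.1 252.8]
seen-TCP, tool x/-y frame -0.039840810394316195 0.07651968417033285 10.9667
```

View pics/a_both.png

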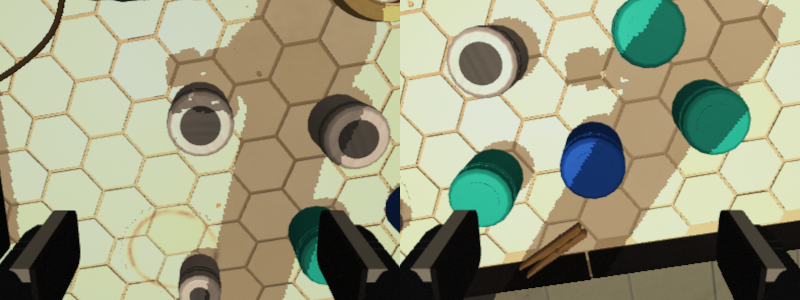

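My blob picker latched onto shadow and a decoy, so the gripper descended on the wrong spot, beside the blue and turquoise decoys. No listed object was touched. I will replace it with a signed concentric-circle fit and add sanity guards, testing offline first on the saved pictures. In `a2` the second steel capsule sits at full-image (203,163).

```bash
cat >> h.py <<'E'
def smp(g,f,x,y,z,r):
    u,v=projn(f,np.c_[x+r*np.cos(A),y+r*np.sin(A),0*A+z]); return cv2.remap(g,u.astype(np.float32)[None],v.astype(np.float32)[None],1)[0]
def lid(f,xy,h,ro,rng=.014):
    "lid centre: dark disc (radius free) inside a bright ring"
    g=cv2.GaussianBlur(cv2.cvtColor(f['img'],cv2.COLOR_RGB2GRAY).astype(np.float32),(0,0),.8)
    def sc(p):
        r=p[2]; return -np.clip(smp(g,f,p[0],p[1],h,r+.0012)-smp(g,f,p[0],p[1],h,r-.0012),-20,50).mean()
    S=np.arange(-rng,rng+1e-9,.002)
    c=min(((xy[0]+a,xy[1]+b,r) for a in S for b in S for r in np.arange(.35,.65,.04)*ro),key=sc)
    x0=np.array(c); r=minimize(sc,x0,method='Nelder-Mead',options=dict(initial_simplex=np.vstack([x0,x0+[.001,0,0],x0+[0,.001,0],x0+[0,0,.001]]),xatol=1e-5,fatol=1e-3))
    print('lid',r.x.round(4),'score',round(r.fun,1),'px',np.round(proj(f,[*r.x[:2],h]),1)); return r.x[:2]
E
python3 - <<'E'
from h import *
import pickle
for n,u,v,h,ro in (('caps',280,78,.056,.025),('caps',382,105,.056,.025),('caps',263,213,.042,.019),('dock',590,145,.056,.025),('dock',541,270,.042,.019),('dock',321,104,.067,.019),('a',320,224,.056,.025),('a',480,237,.056,.025),('a2',203,163,.056,.025),('a',322,395,.042,.019)):
    f=pickle.load(open(n+'.pkl','rb')); print(n,u,v,end=' '); lid(f,ray(f,u,v,h),h,ro)
E
```

```text
caps 280 78 lid [ 0.5917 -0.3282  0.0137] score -50.0 px [278.1  78. ]
caps 382 105 lid [ 0.5622 -0.4424  0.0147] score -50.0 px [383.8 106.9]
caps 263 213 lid [ 0.4367 -0.3022  0.0082] score -50.0 px [261.5 216.2]
dock 590 145 lid [ 0.5925 -0.3295  0.0147] score -50.0 px [593.6 145. ]
dock 541 270 lid [ 0.4356 -0.3025  0.0089] score -50.0 px [540.7 271.5]
dock 321 104 lid [ 0.6361 -0.0243  0.0082] score -50.0 px [321. 104.]
a 320 224 lid [ 0.5921 -0.3292  0.0145] score -49.9 px [320.6 224.9]
a 480 237 lid [ 0.5624 -0.4423  0.0152] score -50.0 px [478.  238.8]
a2 203 163 lid [ 0.5621 -0.442   0.0137] score -50.0 px [200.2 163.5]
a 322 395 lid [ 0.4358 -0.3027  0.0088] score -49.4 px [319.8 395.7]
```

```bash
sed -i 's/,-20,50)/,-20,140)/' h.py
python3 - <<'E'
from h import *
import pickle
p=np.array([.5921,-.3292])
over(p,.20); f=wgrab(); m=lid(f,p,.056,.025,.008)
assert np.hypot(*(m-p))<.006
print('blocked',line_to([*m,.025],max_speed=.12,max_force=12)); grip(.035); print('gap',get_finger_gap(),get_grasp_force())
tc=np.array(get_ee_pos()); print(tc); grip(.085); line_to([*tc[:2],.20],max_speed=.2); dwell(.2)
f=wgrab(); pickle.dump(f,open('b.pkl','wb')); save('b',f); m2=lid(f,m,.056,.025,.01)
dv=m2-tc[:2]; c,s=np.cos(YAW),np.sin(YAW); print('seen-TCP along x,y of tool',c*dv[0]+s*dv[1],-s*dv[0]+c*dv[1],get_t())
E
```

```text
lid [ 0.5918 -0.3286  0.015 ] score -94.9 px [311.3 221.3]
blocked False
gap 0.04815046513564555 62.36590610817075
[ 0.5927349  -0.32893164  0.02601141]
lid [ 0.5922 -0.3289  0.015 ] score -93.3 px [318.7 221.5]
seen-TCP along x,y of tool -0.0004942191871940805 -1.9552938754230917e-05 15.825
```

Bias between camera and gripper is under 1 mm. Next is one close look at the wells.

```bash
python3 - <<'E'
from h import *
import pickle
over(np.array([.600,.022]),.24); f=wgrab(); pickle.dump(f,open('w.pkl','wb')); print(get_t())
d,s=fitdock(f,[.5935,-.0190,-.1716]); print('dock',d,s)
for a,b,z,r in WL: print(np.round(d2w(d,a,b),4),fitcap(f,d2w(d,a,b),z,r)[0].round(4))
lid(f,d2w(d,.042,.004),.067,.019)
im=f['img'].copy()
for a,b,z,r in WL:
    u,v=projn(f,np.c_[d2w(d,a,b)[0]+r*np.cos(A),d2w(d,a,b)[1]+r*np.sin(A),0*A+z]); cv2.polylines(im,[np.c_[u,v].round().astype(int)],True,(255,0,0),1)
cv2.imwrite('pics/w.png',im[:,:,::-1])
E
```

```text
17.4
dock [ 0.59364216 -0.01995767 -0.17059294] -11.764382362365723
[0.5669 0.0719] [0.5669 0.0719]
[ 0.5529 -0.0089] [ 0.5527 -0.0092]
[0.6496 0.0577] [0.6496 0.0576]
[ 0.6357 -0.0231] [ 0.6397 -0.0227]
lid [ 0.6358 -0.0237  0.0089] score -73.4 px [365.9 158.7]
```

View pics/w.png

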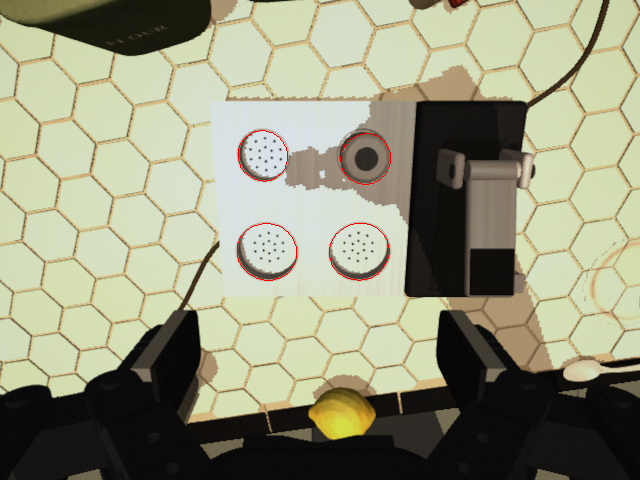

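```bash
cat >> h.py <<'E'
D=np.array([.5936,-.0200,-.1706])
BIAS=np.array([.0005,.0001])
def settle(p,n=2):
    p=np.array(p,float); cmd=p.copy()
    for _ in range(n):
        dwell(.25); e=p-np.array(get_ee_pos())
        if np.abs(e).max()<.0004: break
        cmd=cmd+e; line_to(cmd,max_speed=.05)
    return cmd
def pick(p,h,ro,z,opening=.03):
    p=np.array(p); over(p,.20); f=wgrab(); m=lid(f,p,h,ro,.008); assert np.hypot(*(m-p))<.006
    m=m+BIAS; print('blocked',line_to([*m,z],max_speed=.14,max_force=12))
    grip(opening); g=get_finger_gap(); t=np.array(get_ee_pos()); print('gap',g,'F',get_grasp_force(),t)
    assert g>2*ro-.006
    c,s=np.cos(YAW),np.sin(YAW); off=(m-t[:2])@[c,s]*np.array([c,s])   # capsule relative to TCP, across the closing line
    line_to([*t[:2],.21],max_speed=.25); return t[2],off
def place(ab,tz,off,dz=.025,rel=.064):
    w=np.array(d2w(D,*ab))+BIAS-off
    movep([*w,.21],q(YAW)); line_to([*w,tz+.046],max_speed=.15)
    cmd=settle([*w,tz+.022]) if False else settle([*w,tz+.046])
    b=line_to([*cmd[:2],tz+dz-.001],max_speed=.06,max_force=12); dwell(.2)
    t=np.array(get_ee_pos()); print('place blocked',b,'z above pick',t[2]-tz,'xy err',(t[:2]-w).round(4),get_ft_force(),get_t())
    return t[2]-tz
def release(rel):
    grip(rel); t=np.array(get_ee_pos()); line_to([*t[:2],.21],max_speed=.25)
E
python3 - <<'E'
from h import *
tz,off=pick([.5922,-.3289],.056,.025,.025); print(off)
z=place((-.042,.004),tz,off)
if z<.029: release(.066)
f=wgrab(); lid(f,d2w(D,-.042,.004),.081,.025,.006); print(d2w(D,-.042,.004),get_t())
E
```

```text
lid [ 0.5922 -0.329   0.0149] score -96.1 px [321.7 223.3]
blocked False
gap 0.04837630279242501 F 62.37211402505636 [ 0.59378363 -0.32923875  0.02625214]
[-0.00114048  0.00019577]
place blocked True z above pick 0.024902494877209476 xy err [-0.0001 -0.    ] [-0.38488655  0.4521059   4.31231768] 25.5833
lid [ 0.5534 -0.009   0.015 ] score -104.3 px [317.1 225.3]
(np.float64(0.5528888053135151), np.float64(-0.008927573563164936)) 26.7333
```

The first capsule is seated: it went 24.9 mm up from its pick height and sits 0.5 mm from the well centre. Now the other two.

```bash
python3 - <<'E'
from h import *
tz,off=pick([.5622,-.442],.056,.025,.025)
z=place((-.042,.086),tz,off); assert z<.028
release(.064)
f=wgrab(); lid(f,d2w(D,-.042,.086),.081,.025,.006); print(d2w(D,-.042,.086),get_t())
grip(.075)
tz,off=pick([.4357,-.3026],.042,.019,.016,.02)
z=place((.042,.086),tz,off); assert z<.028
release(.056)
f=wgrab(); lid(f,d2w(D,.042,.086),.067,.019,.006); print(d2w(D,.042,.086),get_t())
E
```

```text
lid [ 0.5621 -0.4422  0.0149] score -83.0 px [321.2 223.5]
blocked False
gap 0.048069536805706574 F 62.371573126874864 [ 0.56393957 -0.44288817  0.02690095]
place blocked True z above pick 0.024926137308645176 xy err [-0.0001  0.    ] [ 0.68827154 -0.4106037   4.67658914] 35.675
lid [0.5671 0.0719 0.0149] score -102.3 px [316.3 225.9]
(np.float64(0.5668102462074999), np.float64(0.07188203900511364)) 36.8083
lid [ 0.4361 -0.302   0.0088] score -118.8 px [319.1 218.2]
blocked False
gap 0.036044971162494006 F 60.21682184189558 [ 0.43734608 -0.30243918  0.01693002]
place blocked True z above pick 0.0251302170975378 xy err [-0. -0.] [-0.49501755  0.42609177  4.76489493] 45.8917
lid [0.6499 0.0576 0.009 ] score -104.7 px [316.7 220.3]
(np.float64(0.6495908249359804), np.float64(0.05762105077225117)) 47.1
```

All three are seated. Now the paddle, with fingers shut.

```bash
python3 - <<'E'
from h import *
w=np.array(d2w(D,-.040,-.085))+BIAS
movep([*w,.19],q(YAW)); grip(0.0); line_to([*w,.125],max_speed=.12); cmd=settle([*w,.125]); f0=np.array(get_ft_force()); print(f0,get_t())
line_to([*cmd[:2],.098],max_speed=.03); dwell(.2); print(get_ee_pos(),np.array(get_ft_force())-f0)
line_to([*cmd[:2],.090],max_speed=.03); settle([*w,.090],2); dwell(1.0); print(get_ee_pos(),np.array(get_ft_force())-f0,get_finger_gap(),get_t())
f=grab_frame('side'); cv2.imwrite('pics/p.png',cv2.resize(f['img'][190:310,280:440],None,fx=4,fy=4,interpolation=2)[:,:,::-1])
E
```

```text
[0.15775663 0.68055552 0.59052467] 50.1417
[ 0.54036569 -0.09689762  0.09826172] [-3.37436065 -0.29901281  3.95284448]
[ 0.54051385 -0.09690042  0.09037788] [-2.98412438 -0.22632183  5.57272722] -1.8916139932372665e-05 53.0583
```

View pics/p.png

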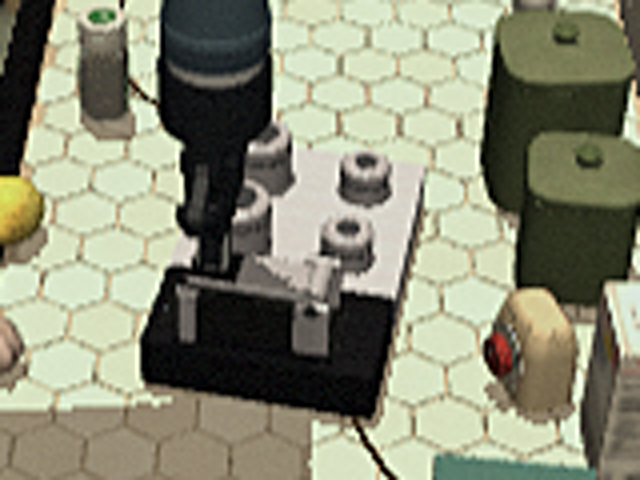

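The crop shows the gripper at (215,260) pressing the pad. The paddle is level with the index post top at (188,290), all the capsules are standing in their wells, and the lemon, garlic and jar are in place. TCP height is 90.4 mm with 5.6 N vertical force, which fits half-way.

```bash
python3 -c "
from rig import *
print(get_ee_pos(),get_t()); print(finish_job())"
```

```text
[ 0.54049252 -0.09690885  0.09034655] 53.1083
the job is handed in; nothing more can be done
None
```

I handed the job in at 53.1 s with all three capsules seated within 1 mm of their well centres and the paddle held about level under roughly 5.6 N; early on, one wrong detection made the gripper press between the turquoise and blue decoy capsules, which touched none of the listed objects.

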